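# Load the dish carrier well-up on the warming stage and clip it

## Task

Take the white dish carrier out of its blue stand and lay it in the pocket of the warming stage with its round well facing up, fully home so that its rim lies flat on the pedestal. Then swing the steel clip by its red knob over the end of the carrier as far as it goes, and leave the other things on the table where they are.

Things in the scene. Friction and masses are not known exactly. Their poses are not given: they have to be found in the camera images.
- carrier: dish carrier, 0.08 kg: white flange 70 (x) x 50 (y) x 6 mm, a round well (32 mm wide, black floor) in one face, an orange block 50 x 28 x 6 mm, edges rounded 3 mm, centred on the other. Origin: centre of the flange face bearing the block; z out of the well (flange z 0 to 6 mm, block -6 to 0). Starts on end: x up, z 20 degrees above level. Fits the pocket both ways round. Grasp across y.
- stand: blue holder, fixed. Origin under its centre. Foot 80 (x) x 70 (y) x 12 mm; on it a block 30 (x) x 40 (y) mm, leaning 20 degrees back to +x, with a slot 13.5 mm wide and 18 mm deep in its top, open at both y ends. The carrier stands loosely in it (give or take 4 degrees), lower end 30 mm and centre 62 mm high, centre at x 15 mm, well towards the stand's -x and a little up.
- stage: warming stage, fixed. Origin at table height under the pocket's middle; x along the pocket's long side towards the clip's pivot. Grey base 120 (x -54 to +66 mm) x 74 x 10 mm; aluminium pedestal 66 (x) x 42 (y) mm, top at z 50 mm, narrower than the carrier's flange, so fingers fit beside it. Clip post 12 mm wide at x 48 mm.
- pocket (a point): centre of the pocket's mouth, in the pedestal's top (z 50 mm); axes as the stage's. The pocket is 55 (x) x 33 (y) mm, 8 mm deep: the carrier's block goes in with 2.5 mm play on each side and the flange lies on the pedestal's top, the carrier's origin at this point.
- clip (a joint): swing clip, rad: 0 = closed, at its stop, arm along the stage's -x over the carrier's end; grows as the arm swings level about the vertical axis at x 48, y 0 mm of the stage towards +y (1.57: arm to +y, open). Friction holds it (1.3 N at the knob moves it). Arm 12 mm wide, 33 mm long, z 58.5 to 62.5 mm: passes 2.5 mm over a seated flange, blocked by one not home.
- clip_knob (a point): centre of the top of the clip's red round knob, 12 mm wide, 24 mm tall (z 62.5 to 86.5 mm), 24 mm from the pivot.
- small_dish: small clear round dish, 39 mm wide, 14 mm tall; stays where it is. Origin under its centre.
- marker: white and red marker pen lying on the table, 135 mm long; stays where it is.
- timer: white bench timer with three keys, 41 x 68 x 55 mm; stays where it is.
- carton_1: small white carton, 50 x 74 x 32 mm; stays where it is.

How it is judged:
By the outcome, as a careful person would: the job done as asked, in the order asked, and still so for the second after the job is handed in, with the robot touching nothing.
It also fails if it takes over 61 s, if anything falls off the work surface, if the arm or the gripper's body presses on something with over 40 N, if the wrist force passes 120 N, or if a joint passes its speed limit or range.

## Robot

A 6-joint arm with a two-finger parallel gripper is mounted at the origin on a cart in front of the work surface, level with it; the furniture and walls round the work are solid. World frame = base frame: x ahead of the robot, y to its left, z up, the work surface at z = 0. Lengths are in m, angles in rad, forces in N, time in s.
With the tool pointing down it reaches from about 0.275 to 0.85 m from the base axis. Payload 19 kg.
Tool frame: the origin (TCP) lies midway between the tips of the shut fingers; the grasp point (between the pads) lies 19 mm behind it; z points along the fingers, y is the line along which they close (so a half turn about z gives the same grasp; the last joint's range is limited). The gripper opens to 85 mm and grips with 20 to 120 N. Pads are 22 mm wide; open, the fingers measure 114 mm over their backs; the gripper's body (76 mm by 85 mm) begins 54 mm behind the grasp point. The pads swing forward as they close: fully open they stand 13 mm farther back than shut.
Start: joints at [0.53, 0.15, 1.437, -0, 1.554, -0.134], TCP at [0.453, 0.354, 0.231] pointing down, gripper open.
Joint ranges: [-2.8, 2.8], [-0.68, 2.1], [0.12, 2.68], [-1.39, 4.53], [0.16, 2.79], [-2.81, 2.81]. Speed limits (rad/s): [1.89, 1.89, 2.22, 3.01, 3.01, 3.01].

## Interface

Orientations are given as a unit quaternion [w, x, y, z].
In Python, from cell import r, imaging gives the robot as it stands.
- The arm moves only by the shell command python3 -m creep 'ROWS' [FORCE]. ROWS is JSON, a list of rows, each a list of 7 numbers: the shift along the tool's x, y, z in cm, then the turn, a rotation vector about the tool's x, y, z in rad, then the finger opening in cm, from 0 to 8.54. A call has exactly 10 rows; each row is the pose to reach, as a shift and turn from the pose commanded when the call began, along the tool's axes at that moment; what a row does not reach only later rows make up. A row lasts 1/10 s, in which the tool goes at most 50 mm and 8.59 degrees, less where a joint would pass 70% of its speed; a pose out of reach is approached as far as the arm can. A call with a gripper value outside its range is refused whole. The fingers move at their own pace and stop on an object; FORCE is the grip in N (left out, the last holds). Time passes only in rows, so rows that repeat a pose let the fingers close, or fill a call up. It gives the time, the measured TCP pose, the force, the opening and the grip force at its end, in the units of the state.
- r.read_state(): the state, without advancing time (a new reading comes with each control period).
- imaging.snapshot(name): name is "scene" or "top"; returns (picture, depth): 384x512x3 uint8, red, green, blue; 384x512 float32, m along the optical axis (not along the pixel's ray), 0 where there is no reading.
- imaging.calibration(name): a dict with "mtx" (3x3 intrinsics, pixels), "rvec" (rotation vector, rad) and "tvec" (3), from world to camera coordinates, as OpenCV has them. Camera axes: x right, y down, z forward; pixel columns grow to the right and rows downward; lengths in m; the calibration is good to about 2 mm. A picture is of the moment at which its call begins. calibration takes no time and is no camera call.
- r.job_done(): hands the job in; it is judged then, once.
The state is a dict: "time": time; "joint_pos": joint angles; "joint_velocities": joint speeds; "tau": joint torques, N m; "position": TCP position; "eef_rot": TCP orientation; "contact_force": force on the tool from outside, world axes, zero at the start; "moment": the same for the moment, N m; "opening": finger opening in m; "finger_force": force on a finger pad.
Only numpy, scipy, OpenCV 4.12 (cv2) and the standard library are available. Lean on these libraries where they do the work, as an engineer would, in place of code of your own. Each camera call takes 0.05 s, during which the arm holds its last target. There are 200 camera calls.

## Working session

There is one attempt and no reset: what is moved stays moved. The work goes in short steps, Python scripts to look and compute and a shell command to move; the robot and the scene stay as the last step left them, time stands still between calls to the robot, and variables do not carry over. Pictures are saved under pics/ and viewed, at most 10 in all, crops included, and the job is handed in when it is done.

```bash
ls; mkdir -p pics
cat > h.py <<'E'
import numpy as np,cv2
from cell import r,imaging
from scipy.spatial.transform import Rotation as R
def snap(n):
    im,d=imaging.snapshot(n); np.savez(f'{n}.npz',im=im,d=d); return im,d
def load(n):
    z=np.load(f'{n}.npz'); return z['im'],z['d']
def cam(n):
    c=imaging.calibration(n); K=np.array(c['mtx']);Rm=cv2.Rodrigues(np.array(c['rvec'],float))[0];t=np.array(c['tvec'],float).ravel()
    return K,Rm,t
def ray(n,u,v):
    K,Rm,t=cam(n); return -Rm.T@t, Rm.T@np.linalg.inv(K)@np.array([u,v,1.])
def onplane(n,u,v,z):
    o,d=ray(n,u,v); return o+d*(z-o[2])/d[2]
def cloud(n,d):
    K,Rm,t=cam(n); v,u=np.mgrid[:d.shape[0],:d.shape[1]]
    p=np.stack([(u-K[0,2])/K[0,0]*d,(v-K[1,2])/K[1,1]*d,d],-1); return (p-t)@Rm
def tri(a,b):
    # a,b=(cam,u,v)
    o1,d1=ray(*a);o2,d2=ray(*b);d1/=np.linalg.norm(d1);d2/=np.linalg.norm(d2)
    s=np.linalg.lstsq(np.c_[d1,-d2],o2-o1,rcond=None)[0]
    p,q=o1+s[0]*d1,o2+s[1]*d2; return (p+q)/2,np.linalg.norm(p-q)
E
python3 - <<'E'
from h import *
print(r.read_state())
for n in("scene","top"):
    im,d=snap(n); cv2.imwrite(f'pics/{n}0.png',cv2.resize(im[:,:,::-1],(800,600),interpolation=cv2.INTER_CUBIC)); K,Rm,t=cam(n); print(n,K,-Rm.T@t,Rm)
E
```

```text
pics
{'time': 0.0, 'joint_pos': array([ 5.30010388e-01,  1.50960067e-01,  1.43795679e+00,  2.83556853e-05,
        1.55378914e+00, -1.34018498e-01]), 'joint_velocities': array([ 0.00047918,  0.00033824,  0.00059123,  0.00200964,  0.00104732,
       -0.00039906]), 'tau': array([ 1.28264084e-03, -7.13061619e+01, -5.70878792e+01,  1.38846792e-05,
        8.76578386e-03,  2.74380506e-05]), 'position': array([0.45264696, 0.3542428 , 0.23072719]), 'eef_rot': array([-3.20305475e-04,  4.38010055e-01,  8.98969900e-01, -4.55505205e-04]), 'contact_force': array([-0.84440219,  0.75860755, -0.10347526]), 'moment': array([-0.09002115,  0.05924038,  0.0398584 ]), 'finger_force': 0.0, 'opening': 0.08512143691069964}
scene [[475.19119492   0.         261.42889227]
 [  0.         475.19119492 193.95124632]
 [  0.           0.           1.        ]] [1.02584479 0.33800822 1.19953195] [[-0.47526386  0.8798159   0.00694571]
 [ 0.7759205   0.42283681 -0.46814144]
 [-0.41481518 -0.21710139 -0.88362625]]
top [[380.43336504   0.         255.56878086]
 [  0.         380.43336504 185.09105318]
 [  0.           0.           1.        ]] [0.37197526 0.07961539 0.95659281] [[-0.02691271 -0.99955259  0.01305122]
 [-0.99254816  0.02516738 -0.11922564]
 [ 0.11884383 -0.01616265 -0.9927814 ]]
```

View pics/scene0.png

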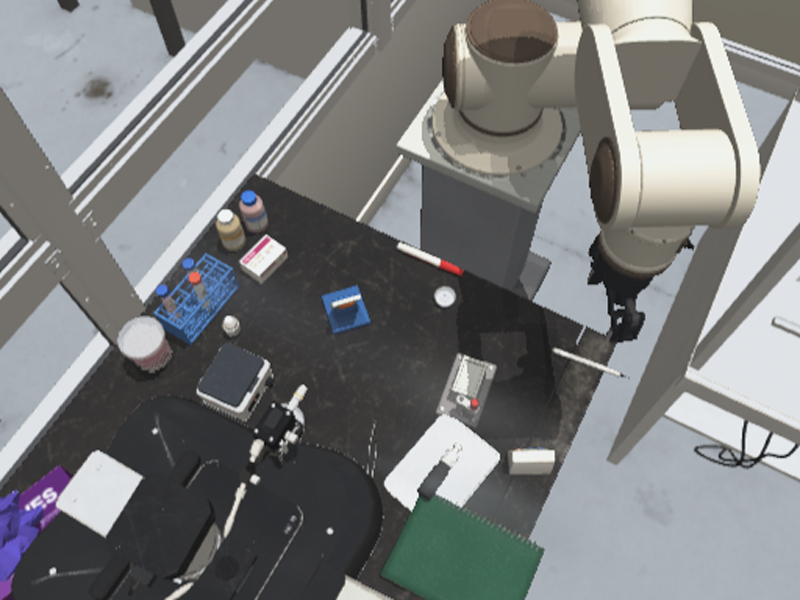

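View pics/top0.png

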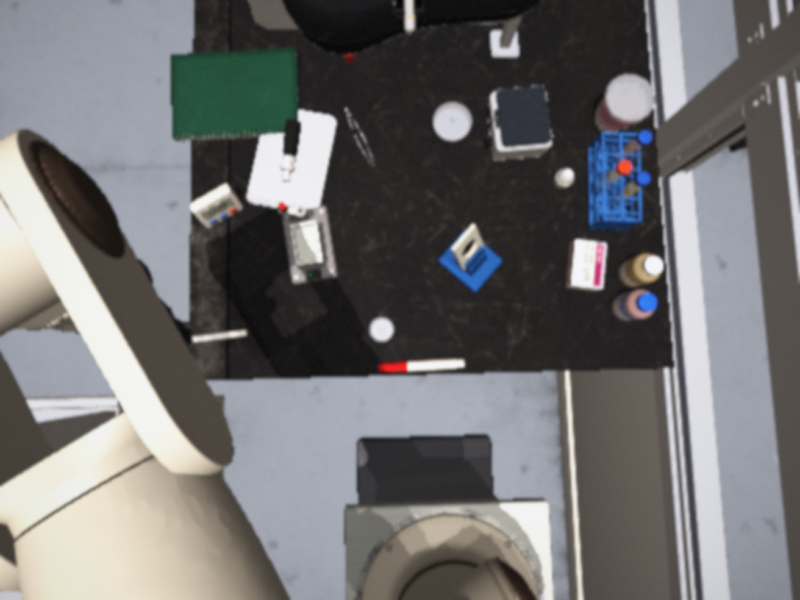

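The scene view shows the stand at (345,308) and the stage at (465,385). In the top view they are at (470,258) and (310,243), with the red knob at (283,207). Next I'll take close crops with depth.

Run:
```python
from h import *
tiles=[]
for n,b in(("scene",(195,170,64,48)),("scene",(265,220,64,48)),("top",(266,138,64,48)),("top",(167,128,64,48))):
    im,d=load(n);x,y,w,h=b
    tiles.append(cv2.resize(im[y:y+h,x:x+w,::-1],(400,300),interpolation=cv2.INTER_NEAREST))
cv2.imwrite('pics/c1.png',np.vstack([np.hstack(tiles[:2]),np.hstack(tiles[2:])]))
for n,b in(("scene",(195,170,64,48)),("top",(266,138,64,48))):
    im,d=load(n);P=cloud(n,d);hsv=cv2.cvtColor(im,cv2.COLOR_RGB2HSV)
    m=np.zeros(d.shape,bool);m[b[1]:b[1]+b[3],b[0]:b[0]+b[2]]=1;m&=d>0
    blue=m&(hsv[...,0]>95)&(hsv[...,0]<125)&(hsv[...,1]>120)
    p=P[blue];f=p[(p[:,2]<.022)]
    rc=cv2.minAreaRect((f[:,:2]*1000).astype(np.float32));print(n,'foot',len(f),np.median(f[:,2]),rc)
    wh=m&~blue&(P[...,2]>.03);q=P[wh];print('carrier',len(q),q.min(0),q.max(0))
for n,b in(("scene",(265,220,64,48)),("top",(167,128,64,48))):
    im,d=load(n);P=cloud(n,d);hsv=cv2.cvtColor(im,cv2.COLOR_RGB2HSV)
    m=np.zeros(d.shape,bool);m[b[1]:b[1]+b[3],b[0]:b[0]+b[2]]=1;m&=d>0
    f=P[m&(P[...,2]>.005)&(P[...,2]<.016)];print(n,'base',len(f),np.median(f[:,2]),cv2.minAreaRect((f[:,:2]*1000).astype(np.float32)))
    f=P[m&(P[...,2]>.044)&(P[...,2]<.055)];print(n,'ped',len(f),np.median(f[:,2]),cv2.minAreaRect((f[:,:2]*1000).astype(np.float32)))
    red=m&((hsv[...,0]<8)|(hsv[...,0]>172))&(hsv[...,1]>130);v,u=np.nonzero(red);print('red',u.mean(),v.mean(),len(u),P[red].mean(0),P[red].max(0))
```

```text
scene foot 407 0.012461811570866661 ((531.441650390625, -49.817874908447266), (80.03302764892578, 68.89295196533203), 47.77679443359375)
carrier 112 [ 0.51690307 -0.06750515  0.03026581] [ 0.57105562 -0.01210225  0.1003986 ]
top foot 508 0.011154083081226748 ((531.758544921875, -51.800350189208984), (84.26909637451172, 76.17936706542969), 47.65187454223633)
carrier 310 [ 0.5117282  -0.06899243  0.03119356] [ 0.56809526 -0.01351776  0.09723504]
scene base 631 0.010260672365044148 ((555.97998046875, 200.67239379882812), (139.48141479492188, 167.31658935546875), 23.381967544555664)
scene ped 225 0.049102467132183684 ((567.8119506835938, 210.51956176757812), (87.24910736083984, 41.67160415649414), 8.581530570983887)
red 303.35714285714283 257.2142857142857 14 [0.60973459 0.24008204 0.08660617] [0.61347975 0.24459729 0.09037067]
top base 781 0.009620492978529214 ((576.0551147460938, 225.7944793701172), (140.34141540527344, 103.0755386352539), 8.18789005279541)
top ped 210 0.04886123754279993 ((562.8919677734375, 209.31813049316406), (79.23672485351562, 41.95729446411133), 8.442294120788574)
red 180.375 132.1875 16 [0.60545844 0.23804012 0.08495944] [0.61066586 0.24127443 0.08770529]
```

View pics/c1.png

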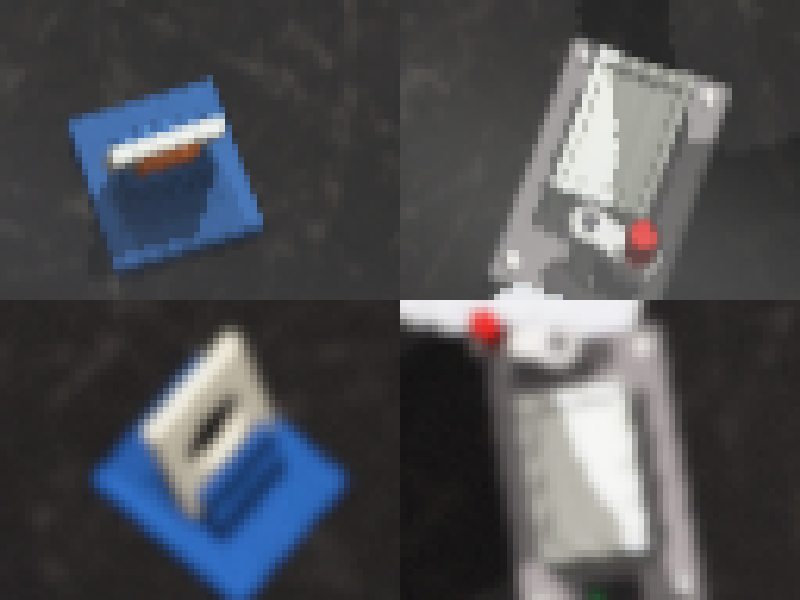

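The crops show the carrier leaning in the slot with its well towards -x/-y (tile 3). The pedestal is a clean rectangle, and the clip arm is swung to +y (tiles 2 and 4). I'll refine the stage and stand positions in their own axes.

Run:
```python
from h import *
a=np.radians(8.5);Rz=np.array([[np.cos(a),np.sin(a)],[-np.sin(a),np.cos(a)]])
def edges(q,w):  # robust extents
    return np.percentile(q,[0,2,98,100]).round(1)
for n,b in(("scene",(265,220,64,48)),("top",(167,128,64,48))):
    im,d=load(n);P=cloud(n,d);m=np.zeros(d.shape,bool);m[b[1]:b[1]+b[3],b[0]:b[0]+b[2]]=1;m&=d>0
    S=(P[...,:2]-[.563,.2095])@Rz.T*1000;z=P[...,2]
    f=m&(abs(z-.049)<.004)&(abs(S[...,1])<30)&(abs(S[...,0])<50)
    q=S[f];print(n,'ped n',len(q)); print(np.histogram(q[:,0],np.arange(-50,52,4)));mid=q[abs(q[:,0])<25]
    print(' y ext',edges(mid[:,1],0), 'z',np.median(z[f]))
    # y-edges as function of x -> angle
    xs=np.arange(-24,25,8);hi=[mid[abs(mid[:,0]-x)<5][:,1].max() for x in xs];lo=[mid[abs(mid[:,0]-x)<5][:,1].min() for x in xs]
    print(' slopes deg',np.degrees(np.polyfit(xs,hi,1)[0]),np.degrees(np.polyfit(xs,lo,1)[0]),np.mean(hi),np.mean(lo))
    f=m&(abs(z-.0098)<.003)&(abs(S[...,1])<60)&(abs(S[...,0])<90);q=S[f]
    print(' base x',edges(q[:,0],0),np.histogram(q[:,0],np.arange(-70,90,4))[0],' y',np.histogram(q[:,1],np.arange(-60,61,4))[0])
    f=m&(abs(z-.0605)<.0035)&(abs(S[...,0]-45)<40)&(abs(S[...,1])<50);q=S[f];print(' arm',len(q),q.mean(0),cv2.minAreaRect(q.astype(np.float32)))
print('knob', (np.array([[.6076,.239]])-[.563,.2095])@Rz.T*1000, tri(("scene",303.36,257.2),("top",180.4,132.2)))
# carrier in stand frame
e=np.radians(47.7);E=np.array([[np.cos(e),np.sin(e)],[-np.sin(e),np.cos(e)]])
for n,b in(("scene",(195,170,64,48)),("top",(266,138,64,48))):
    im,d=load(n);P=cloud(n,d);hsv=cv2.cvtColor(im,cv2.COLOR_RGB2HSV)
    m=np.zeros(d.shape,bool);m[b[1]:b[1]+b[3],b[0]:b[0]+b[2]]=1;m&=d>0
    w=m&(hsv[...,1]<90)&(hsv[...,2]>110)&(P[...,2]>.03);q=P[w];S=np.c_[(q[:,:2]-[.5315,-.0505])@E.T*1000,q[:,2]*1000]
    print(n,len(S),S.min(0).round(1),S.max(0).round(1),S.mean(0).round(1))
    t=S[S[:,2]>85];print(' top edge',t.mean(0),t.min(0),t.max(0))
    if n=='top': 
        c=np.polyfit(S[:,2],S[:,0],1);print(' lean deg',np.degrees(np.arctan(c[0])),'x at z=62',np.polyval(c,62)); print('y tilt',np.degrees(np.arctan(np.polyfit(S[:,1],S[:,0]-np.polyval(c,S[:,2]),1)[0])))
```

```text
scene ped n 175
(array([ 0,  0,  4, 14, 16,  6,  8,  7,  7,  6, 13, 10,  9,  7,  4,  7,  6,
       10, 17, 20,  0,  0,  0,  0,  4]), array([-50, -46, -42, -38, -34, -30, -26, -22, -18, -14, -10,  -6,  -2,
         2,   6,  10,  14,  18,  22,  26,  30,  34,  38,  42,  46,  50]))
 y ext [-20.5 -20.4  21.   21. ] z 0.04945468103634604
 slopes deg -1.1784466438982022 0.01948371901273217 20.400400686752032 -20.04914912975914
 base x [-80.7 -56.6  60.7  67.3] [ 0  0  2 15  6 10 10 14 12 13 11 11 13 14 14  8 13 13 12 14 13 12 14 12
 15 14 23 24 27 31 25 19 13  4  2  0  0  0  0]  y [ 0  2  1  0  0  4 54 51 49 23 23 13 14  9  7  5  8 11  9 10 28 29 40 46
 17  0  0  0  1  0]
 arm 39 [45.87661971  9.18877712] ((44.95899200439453, 13.091413497924805), (38.97493362426758, 15.354347229003906), 77.54071044921875)
top ped n 185
(array([ 0,  0, 17, 28,  9,  5,  7,  7,  7,  8,  8,  4,  7,  8,  7,  7,  6,
       19, 24,  5,  0,  1,  1,  0,  0]), array([-50, -46, -42, -38, -34, -30, -26, -22, -18, -14, -10,  -6,  -2,
         2,   6,  10,  14,  18,  22,  26,  30,  34,  38,  42,  46,  50]))
 y ext [-21.2
[... 412 characters left out ...]
5438] ((45.84351348876953, 12.058989524841309), (40.37128448486328, 14.747626304626465), 70.32977294921875)
knob [[48.47048513 22.58366823]] (array([0.60694628, 0.23923562, 0.07903862]), np.float64(0.00037726612161592595))
scene 69 [ -0.6 -25.3  32. ] [ 32.1  23.7 100.4] [25.6 -0.6 86.6]
 top edge [2.87057191e+01 3.28916405e-02 9.43860271e+01] [ 24.89353031 -24.48431142  86.86940452] [ 32.0733908   23.6748307  100.39860304]
top 268 [ -3.8 -25.8  35.2] [30.7 25.2 97.2] [15.5  0.8 71.5]
 top edge [25.52989974  0.32344294 91.97506758] [ 19.82173252 -24.82803847  85.24517669] [30.665646   24.95396396 97.23503924]
 lean deg 25.174666686284485 x at z=62 11.05511483080825
y tilt 0.37456667298510415
```

```bash
cat >> h.py <<'E'
def pose(yang,tilt_dir,below):  # tool y angle, horizontal direction d leans to (deg), deg below horizontal
    a=np.radians(tilt_dir);b=np.radians(below)
    z=np.array([np.cos(b)*np.cos(a),np.cos(b)*np.sin(a),-np.sin(b)]);y=np.array([np.cos(np.radians(yang)),np.sin(np.radians(yang)),0])
    y-=z*(y@z);y/=np.linalg.norm(y);return np.c_[np.cross(y,z),y,z]
def delta(p,Rt,s=None,f=None):
    s=s or r.read_state();q=s['eef_rot'];R0=R.from_quat([q[1],q[2],q[3],q[0]]).as_matrix() if f is None else f[1]
    p0=s['position'] if f is None else f[0]
    sh=R0.T@(np.array(p)-p0)*100;w=R.from_matrix(R0.T@Rt).as_rotvec()
    print('shift cm',sh.round(2),'turn',w.round(3),'deg',np.degrees(np.linalg.norm(w)).round(1));return sh,w
E
python3 - <<'E'
from h import *
G=pose(-42.3,47.7,50);g=np.array([.5493,-.0313,.0461]);pre=g-.10*G[:,2];print(pre)
sh,w=delta(pre,G)
st=delta(np.array([.46,.15,.24]),G)
E
```

```text
[ 0.50603959 -0.07884257  0.12270444]
shift cm [-37.4  -22.47  10.83] turn [-0.489  0.579  1.341] deg 88.2
shift cm [-16.54 -12.01  -0.91] turn [-0.489  0.579  1.341] deg 88.2
```

```bash
python3 -m creep '[[-3.3,-2,0.7,-0.044,0.052,0.121,8.5],[-6.6,-4,1.4,-0.088,0.104,0.242,8.5],[-9.9,-6,2.1,-0.132,0.156,0.363,8.5],[-13.2,-8,2.8,-0.176,0.208,0.484,8.5],[-16.5,-10,3.5,-0.22,0.26,0.605,8.5],[-19.8,-12,4.2,-0.264,0.312,0.726,8.5],[-23.1,-14,4.9,-0.308,0.364,0.847,8.5],[-26.4,-16,5.6,-0.352,0.416,0.968,8.5],[-29.7,-18,6.3,-0.396,0.468,1.089,8.5],[-33,-20,7,-0.44,0.52,1.21,8.5]]' 40
python3 - <<'E'
from h import *
G=pose(-42.3,47.7,50);g=np.array([.5493,-.0313,.0461]);pre=g-.10*G[:,2]
print(r.read_state()['joint_pos'].round(2));delta(pre,G)
E
```

```text
time: 1.1
position: [0.4986, -0.0306, 0.1612]
eef_rot: [-0.127, 0.839, 0.444, 0.288]
contact_force: [0.1, 1.1, 0.5]
opening: 0.0849
finger_force: 0.0
[-0.63 -0.09  1.96  0.67  1.31 -0.23]
shift cm [-5.2   3.21  1.1 ] turn [-0.044  0.056  0.126] deg 8.3
```

```bash
python3 -m creep '[[-1.3,0.8,0.3,-0.011,0.014,0.031,8.5],[-2.6,1.6,0.6,-0.022,0.028,0.063,8.5],[-3.9,2.4,0.8,-0.033,0.042,0.095,8.5],[-5.2,3.2,1.1,-0.044,0.056,0.126,8.5],[-5.2,3.2,1.1,-0.044,0.056,0.126,8.5],[-5.2,3.2,1.1,-0.044,0.056,0.126,8.5],[-5.2,3.2,1.1,-0.044,0.056,0.126,8.5],[-5.2,3.2,1.1,-0.044,0.056,0.126,8.5],[-5.2,3.2,1.1,-0.044,0.056,0.126,8.5],[-5.2,3.2,1.1,-0.044,0.056,0.126,8.5]]'
python3 - <<'E'
from h import *
G=pose(-42.3,47.7,50);g=np.array([.5493,-.0313,.0461])
print(r.read_state()['joint_pos'].round(2));delta(g,G)
a=[]
for n,b in(("scene",(170,150,120,90)),("top",(236,110,120,90))):
    im,d=snap(n);x,y,w,h=b;a.append(cv2.resize(im[y:y+h,x:x+w,::-1],(400,300),interpolation=cv2.INTER_CUBIC))
cv2.imwrite('pics/g1.png',np.hstack(a))
E
```

```text
time: 2.1
position: [0.5064, -0.0768, 0.1232]
eef_rot: [-0.138, 0.858, 0.383, 0.312]
contact_force: [0.8, 0.2, 0.0]
opening: 0.0851
finger_force: 0.0
[-0.74 -0.    1.99  0.74  1.26 -0.28]
shift cm [-0.14  0.14  9.92] turn [-0.003  0.002  0.006] deg 0.4
```

View pics/g1.png

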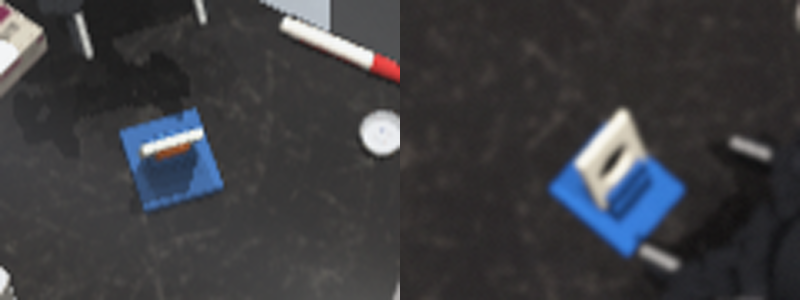

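The fingers (pale pads at (750,148) and (660,258) in the top crop) straddle the carrier symmetrically. I'll advance and close.

```bash
python3 -m creep '[[0,0,1.5,0,0,0,8.5],[-0.1,0.1,3,0,0,0,8.5],[-0.1,0.1,4.5,0,0,0,8.5],[-0.1,0.1,6,0,0,0,8.5],[-0.1,0.1,7.3,0,0,0,8.5],[-0.1,0.1,8.5,0,0,0,8.5],[-0.1,0.1,9.4,0,0,0,8.5],[-0.1,0.1,9.9,0,0,0,8.5],[-0.1,0.1,9.9,0,0,0,8.5],[-0.1,0.1,9.9,0,0,0,8.5]]'
python3 - <<'E'
from h import *
a=[]
for n,b in(("scene",(195,165,80,60)),("top",(256,125,80,60))):
    im,d=snap(n);x,y,w,h=b;a.append(cv2.resize(im[y:y+h,x:x+w,::-1],(400,300),interpolation=cv2.INTER_CUBIC))
cv2.imwrite('pics/g2.png',np.hstack(a))
E
```

```text
time: 3.2
position: [0.5491, -0.0312, 0.0466]
eef_rot: [-0.138, 0.859, 0.383, 0.312]
contact_force: [-0.1, -0.3, 0.2]
opening: 0.0848
finger_force: 0.0
```

View pics/g2.png

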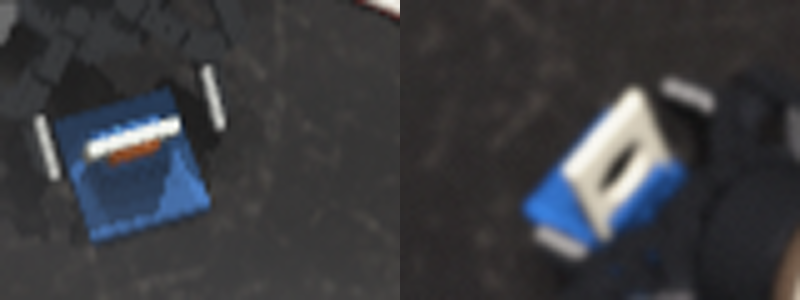

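The pads straddle the carrier's mid-height at (45,148) and (212,97) in the scene crop. Closing now.

```bash
python3 -m creep '[[0,0,0,0,0,0,6],[0,0,0,0,0,0,4.5],[0,0,0,0,0,0,4.5],[0,0,0,0,0,0,4.5],[0,0,0,0,0,0,4.5],[0,0,0,0,0,0,4.5],[0,0,0,0,0,0,4.5],[0,0,0,0,0,0,4.5],[0,0,0,0,0,0,4.5],[0,0,0,0,0,0,4.5]]' 40
python3 - <<'E'
from h import *
# lift along slot (stand frame lean 20deg): 70mm
e=np.radians(47.7);v=np.array([np.sin(np.radians(20))*np.cos(e),np.sin(np.radians(20))*np.sin(e),np.cos(np.radians(20))])
s=r.read_state();q=s['eef_rot'];delta(s['position']+.08*v,R.from_quat([q[1],q[2],q[3],q[0]]).as_matrix())
E
```

```text
time: 4.3
position: [0.5494, -0.0316, 0.047]
eef_rot: [-0.138, 0.859, 0.383, 0.312]
contact_force: [-3.5, -2.8, 7.3]
opening: 0.049
finger_force: 39.5
shift cm [ 6.92  0.03 -4.01] turn [0. 0. 0.] deg 0.0
```

```bash
python3 -m creep '[[0.4,0,-0.25,0,0,0,4.5],[0.9,0,-0.5,0,0,0,4.5],[1.4,0,-0.8,0,0,0,4.5],[2.1,0,-1.2,0,0,0,4.5],[2.9,0,-1.7,0,0,0,4.5],[4,0,-2.3,0,0,0,4.5],[5.2,0,-3,0,0,0,4.5],[6.1,0,-3.5,0,0,0,4.5],[6.9,0,-4,0,0,0,4.5],[6.9,0,-4,0,0,0,4.5]]'
python3 - <<'E'
from h import *
a=[]
for n,b in(("scene",(180,140,100,75)),("top",(246,95,100,75))):
    im,d=snap(n);x,y,w,h=b;a.append(cv2.resize(im[y:y+h,x:x+w,::-1],(400,300),interpolation=cv2.INTER_CUBIC))
cv2.imwrite('pics/g3.png',np.hstack(a))
for n in("scene","top"):
    im,d=load(n);P=cloud(n,d);hsv=cv2.cvtColor(im,cv2.COLOR_RGB2HSV)
    m=(np.linalg.norm(P-[.555,-.025,.145],axis=-1)<.055)&(hsv[...,1]<70)&(hsv[...,2]>130);q=P[m]
    s=r.read_state();qq=s['eef_rot'];R0=R.from_quat([qq[1],qq[2],qq[3],qq[0]]).as_matrix()
    t=(q-s['position'])@R0*1000;print(n,len(t),t.min(0).round(1),t.max(0).round(1),np.median(t,0))
    if len(t)>60:
        c=np.linalg.lstsq(np.c_[t[:,0],t[:,1],np.ones(len(t))],t[:,2],rcond=None)[0];print(c,np.degrees(np.arctan(c[:2])))
E
```

```text
time: 5.3
position: [0.5678, -0.0106, 0.1227]
eef_rot: [-0.138, 0.858, 0.383, 0.312]
contact_force: [-0.1, -0.2, -1.6]
opening: 0.0489
finger_force: 41.3
scene 113 [ -9.5 -32.  -41.2] [38.9 29.6 -7.9] [ 27.48545195  -1.44474995 -32.67644158]
[ -0.47630857   0.01877527 -18.22683676] [-25.46886021   1.07561758]
top 365 [-31.1 -32.8 -42.4] [34.4 32.4 -7.3] [ 10.74683184   0.85006641 -28.99689385]
[ -0.45899773  -0.02330455 -21.76551236] [-24.65501531  -1.33501048]
```

View pics/g3.png

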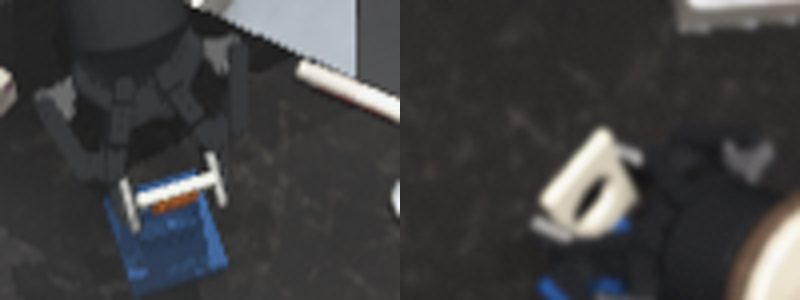

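The carrier is held and clear of the stand (white face at (590,185) in the top crop). I'll refit its pose in the hand without the pads.

Run:
```python
from h import *
s=r.read_state();qq=s['eef_rot'];R0=R.from_quat([qq[1],qq[2],qq[3],qq[0]]).as_matrix()
for n in("top","scene"):
    im,d=load(n);P=cloud(n,d);hsv=cv2.cvtColor(im,cv2.COLOR_RGB2HSV)
    t=(P-s['position'])@R0*1000
    m=(abs(t[...,1])<21)&(abs(t[...,0])<45)&(abs(t[...,2]+20)<35)&(hsv[...,1]<90)&(hsv[...,2]>100);t=t[m]
    for i in range(6):
        c=np.linalg.lstsq(np.c_[t[:,0],t[:,1],np.ones(len(t))],t[:,2],rcond=None)[0]
        res=t[:,2]-np.c_[t[:,0],t[:,1],np.ones(len(t))]@c;t=t[abs(res)<max(2*np.median(abs(res)),1.)]
    a=np.arctan(c[0]);u=t[:,0]*np.cos(a)+t[:,2]*np.sin(a)
    print(n,len(t),c,np.degrees(np.arctan(c[:2])),'along x_c ext',np.percentile(u,[0,2,98,100]),res.std())
```

```text
top 151 [-4.66061808e-01 -1.47154232e-02 -2.25707665e+01] [-24.98842863  -0.84307079] along x_c ext [-25.37827702 -24.53654483  44.79200562  46.48433261] 0.5026913203233064
scene 30 [ -0.53367511  -0.02542275 -15.08403717] [-28.0877305   -1.45630265] along x_c ext [-2.79032928  6.37345623 51.05184218 51.19800423] 1.1191922005867858
```

```bash
cat >> h.py <<'E'
SA=8.5;POCK=np.array([.558,.2088,.050]);OFF=np.array([.0032,0,-.0175]);TH=25
def place(h,dx=0,dy=0,sa=SA,pk=POCK):
    Rt=pose(sa+90,sa,90-TH);a=np.radians(sa)
    return pk+[dx*np.cos(a)-dy*np.sin(a),dx*np.sin(a)+dy*np.cos(a),h]-Rt@OFF,Rt
E
python3 - <<'E'
from h import *
s=r.read_state();qq=s['eef_rot'];R0=R.from_quat([qq[1],qq[2],qq[3],qq[0]])
p,Rt=place(.06);print(p)
sh,w=delta(p,Rt)
for f in np.linspace(0,1,6): 
    M=(R0*R.from_rotvec(w*f)).as_matrix();print(f.round(1),M[:,2].round(2),M[:,1].round(2),(M@OFF*1000).round())
E
```

```text
[0.56818291 0.21032185 0.09549199]
shift cm [ 11.03 -14.69  12.54] turn [ 0.326 -0.484 -2.494] deg 146.8
0.0 [ 0.43  0.48 -0.77] [ 0.74 -0.67  0.  ] [-6. -7. 15.]
0.2 [ 0.34  0.44 -0.83] [ 0.93 -0.27  0.24] [-6. -5. 16.]
0.4 [ 0.29  0.35 -0.89] [0.9  0.2  0.38] [-6. -3. 16.]
0.6 [ 0.29  0.24 -0.93] [0.67 0.64 0.37] [-7. -2. 16.]
0.8 [ 0.33  0.14 -0.93] [0.28 0.93 0.24] [-9. -1. 15.]
1.0 [ 0.42  0.06 -0.91] [-0.15  0.99 -0.  ] [-10.  -2.  15.]
```

```bash
python3 -m creep '[[0.72,-0.77,0.5,0.017,-0.026,-0.131,4.5],[1.44,-1.54,1,0.034,-0.051,-0.263,4.5],[2.16,-2.31,1.5,0.051,-0.077,-0.394,4.5],[2.88,-3.08,2,0.069,-0.102,-0.525,4.5],[3.6,-3.85,2.5,0.086,-0.127,-0.657,4.5],[4.32,-4.62,3,0.103,-0.153,-0.788,4.5],[5.04,-5.39,3.5,0.12,-0.178,-0.919,4.5],[5.76,-6.16,4,0.138,-0.204,-1.05,4.5],[6.48,-6.93,4.5,0.155,-0.229,-1.182,4.5],[7.2,-7.7,5,0.172,-0.255,-1.313,4.5]]'
python3 - <<'E'
from h import *
print(r.read_state()['joint_pos'].round(2));delta(*place(.10))
E
```

```text
time: 6.4
position: [0.5681, 0.106, 0.1283]
eef_rot: [0.058, 0.462, 0.863, 0.195]
contact_force: [0.4, 0.6, 0.2]
opening: 0.0488
finger_force: 41.3
[-0.13  0.03  1.84  0.37  1.05 -0.87]
shift cm [8.61 5.48 2.29] turn [ 0.153 -0.23  -1.176] deg 69.2
```

```bash
python3 -m creep '[[0.95,0.6,0.25,0.017,-0.026,-0.131,4.5],[1.9,1.2,0.5,0.034,-0.051,-0.261,4.5],[2.85,1.8,0.75,0.051,-0.077,-0.392,4.5],[3.8,2.4,1,0.068,-0.102,-0.523,4.5],[4.75,3.05,1.27,0.085,-0.128,-0.653,4.5],[5.7,3.65,1.52,0.102,-0.153,-0.784,4.5],[6.7,4.27,1.78,0.119,-0.179,-0.915,4.5],[7.65,4.88,2.03,0.136,-0.204,-1.045,4.5],[8.6,5.48,2.29,0.153,-0.23,-1.176,4.5],[8.6,5.48,2.29,0.153,-0.23,-1.176,4.5]]'
python3 - <<'E'
from h import *
print(r.read_state()['joint_pos'].round(2));delta(*place(.055))
E
```

```text
time: 7.4
position: [0.5681, 0.211, 0.1355]
eef_rot: [0.216, -0.072, 0.974, 0.016]
contact_force: [-0.1, -0.4, -0.7]
opening: 0.0491
finger_force: 41.4
[ 0.25  0.02  1.84 -0.06  0.85 -1.44]
shift cm [ 1.9  -0.07  4.08] turn [ 0.001 -0.001 -0.001] deg 0.1
```

```bash
python3 -m creep '[[0.4,0,0.9,0,0,0,4.5],[0.9,0,1.8,0,0,0,4.5],[1.3,0,2.8,0,0,0,4.5],[1.7,0,3.7,0,0,0,4.5],[2.2,0,4.7,0,0,0,4.5],[2.6,0,5.6,0,0,0,4.5],[2.96,-0.07,6.35,0,0,0,4.5],[2.96,-0.07,6.35,0,0,0,4.5],[2.96,-0.07,6.35,0,0,0,4.5],[2.96,-0.07,6.35,0,0,0,4.5]]'
python3 - <<'E'
from h import *
delta(*place(.03))
a=[]
for n,b in(("scene",(260,195,80,60)),("top",(160,115,80,60))):
    im,d=snap(n);x,y,w,h=b;a.append(cv2.resize(im[y:y+h,x:x+w,::-1],(400,300),interpolation=cv2.INTER_CUBIC))
cv2.imwrite('pics/p1.png',np.hstack(a))
# carrier flange top in hand
al=np.radians(SA);M=np.array([[np.cos(al),np.sin(al)],[-np.sin(al),np.cos(al)]])
for n in("scene","top"):
    im,d=load(n);P=cloud(n,d);hsv=cv2.cvtColor(im,cv2.COLOR_RGB2HSV)
    S=np.concatenate([(P[...,:2]-POCK[:2])@M.T,P[...,2:]],-1)*1000
    m=(abs(S[...,0])<50)&(abs(S[...,1])<21)&(abs(S[...,2]-86)<9)&(hsv[...,1]<60)&(hsv[...,2]>130);t=S[m]
    for i in range(6):
        A=np.c_[t[:,0],t[:,1],np.ones(len(t))];c=np.linalg.lstsq(A,t[:,2],rcond=None)[0];res=t[:,2]-A@c;t=t[abs(res)<max(2.5*np.median(abs(res)),1.2)]
    print(n,len(t),'tilt deg x,y',np.degrees(np.arctan(c[:2])).round(2),'z',c[2],'x',np.percentile(t[:,0],[0,3,97,100]).round(1),'y',np.percentile(t[:,1],[0,100]).round(1))
E
```

```text
time: 8.4
position: [0.5693, 0.2095, 0.067]
eef_rot: [0.216, -0.07, 0.974, 0.017]
contact_force: [-0.5, -1.0, -1.3]
opening: 0.0489
finger_force: 41.4
shift cm [0.16 0.09 0.09] turn [ 0.     0.001 -0.006] deg 0.3
scene 210 tilt deg x,y [0.66 0.53] z 87.28359821260466 x [-31.  -29.1  35.   36.2] y [-20.8  20.6]
top 136 tilt deg x,y [0.4  0.15] z 86.28684062155752 x [ 7.7 10.7 34.2 35.1] y [-20.9  20.9]
```

View pics/p1.png

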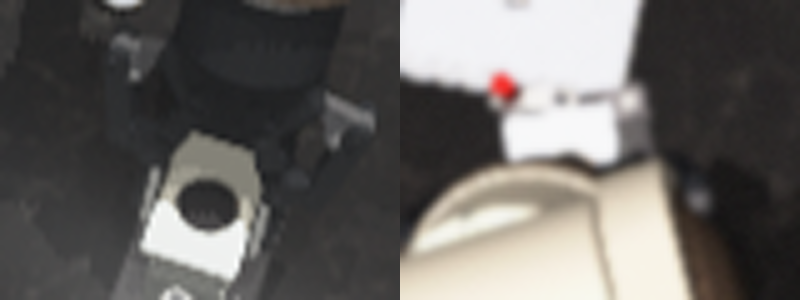

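The scene crop shows the carrier level over the pedestal with its well up (well at (207,203)) and its end parallel to the clip post. Next I'll compare the carrier and pedestal within the same camera.

```bash
python3 - <<'E'
from h import *
np.savez('hover.npz',a=load('scene')[0])
al=np.radians(SA);M=np.array([[np.cos(al),np.sin(al)],[-np.sin(al),np.cos(al)]])
def S_of(n,pts,z): return np.array([M@(onplane(n,u,v,z)[:2]-POCK[:2])*1000 for u,v in pts])
im,d=load("scene");g=cv2.cvtColor(im,cv2.COLOR_RGB2GRAY);P=cloud("scene",d)
# well: dark blob inside flange
S=(P[...,:2]-POCK[:2])@M.T*1000
m=((g<90)&(np.hypot(S[...,0],S[...,1])<24)&(P[...,2]>.076)&(P[...,2]<.092)).astype(np.uint8)
n,l,st,ce=cv2.connectedComponentsWithStats(m);k=1+np.argmax(st[1:,4]);c=max(cv2.findContours((l==k).astype(np.uint8),0,1)[0],key=len)
el=cv2.fitEllipse(c);print('well area',st[k,4],el,'S at z .0865/.082',S_of("scene",[el[0]],.0865),S_of("scene",[el[0]],.081))
# carrier edges by depth step & y extents incl finger
q=S[(abs(P[...,2]-.0868)<.003)&(abs(S[...,0])<50)&(abs(S[...,1])<40)&(g>110)]
for x in (10,20,30): w=q[abs(q[:,0]-x)<3][:,1];print('carrier y at',x,w.min(),w.max())
for y in(-15,-8,0,8,15): w=q[abs(q[:,1]-y)<3][:,0];print(' x hi at',y,w.max())
E
python3 - <<'E'
from h import *
al=np.radians(SA);M=np.array([[np.cos(al),np.sin(al)],[-np.sin(al),np.cos(al)]])
ims,d=snap("scene")
E
echo
```

```text
well area 94 ((301.32086181640625, 235.42320251464844), (9.030162811279297, 11.276839256286621), 99.35308837890625) S at z .0865/.082 [[1.7722159 0.8482332]] [[-0.59984128  0.56267191]]
carrier y at 10 -28.90941195421976 26.754462826632015
carrier y at 20 -23.90902936764881 24.45754750909202
carrier y at 30 -23.599998851658814 23.78550991933185
 x hi at -15 35.42578041839138
 x hi at -8 36.02139146398402
 x hi at 0 35.377670811565885
 x hi at 8 35.78261562578763
 x hi at 15 36.23941370201938
```

The carrier matches the pedestal in y. In x it needs about -0.8 mm, averaging the two cameras. Descending until just above the rim.

```bash
python3 -m creep '[[0.2,0,0.3,0,0,0,4.5],[0.3,0,0.6,0,0,0,4.5],[0.45,0,0.9,0,0,0,4.5],[0.6,0,1.2,0,0,0,4.5],[0.75,0,1.5,0,0,0,4.5],[0.9,0,1.8,0,0,0,4.5],[1.09,0,2.14,0,0,0,4.5],[1.09,0,2.14,0,0,0,4.5],[1.09,0,2.14,0,0,0,4.5],[1.09,0,2.14,0,0,0,4.5]]'
python3 - <<'E'
from h import *
delta(*place(0))
E
```

```text
time: 9.55
position: [0.5683, 0.2094, 0.0426]
eef_rot: [0.216, -0.07, 0.974, 0.017]
contact_force: [1.0, 0.0, -1.4]
opening: 0.0489
finger_force: 41.4
shift cm [0.3  0.09 0.64] turn [ 0.     0.001 -0.006] deg 0.3
```

```bash
python3 -m creep '[[0.04,0,0.09,0,0,0,4.5],[0.08,0,0.18,0,0,0,4.5],[0.12,0,0.27,0,0,0,4.5],[0.17,0,0.36,0,0,0,4.5],[0.17,0,0.36,0,0,0,4.5],[0.17,0,0.36,0,0,0,4.5],[0.17,0,0.36,0,0,0,4.5],[0.17,0,0.36,0,0,0,4.5],[0.17,0,0.36,0,0,0,4.5],[0.17,0,0.36,0,0,0,4.5]]'; python3 -c "
from h import *
delta(*place(0))"
```

```text
time: 10.55
position: [0.5682, 0.2094, 0.0385]
eef_rot: [0.216, -0.07, 0.974, 0.017]
contact_force: [-0.5, -0.4, -0.3]
opening: 0.0491
finger_force: 41.4
shift cm [0.12 0.09 0.27] turn [ 0.     0.001 -0.006] deg 0.3
```

```bash
python3 -m creep '[[0.02,0,0.05,0,0,0,4.5],[0.04,0,0.09,0,0,0,4.5],[0.06,0,0.14,0,0,0,4.5],[0.08,0,0.18,0,0,0,4.5],[0.1,0,0.23,0,0,0,4.5],[0.12,0,0.27,0,0,0,4.5],[0.14,0,0.29,0,0,0,4.5],[0.14,0,0.29,0,0,0,4.5],[0.14,0,0.29,0,0,0,4.5],[0.14,0,0.29,0,0,0,4.5]]'
python3 - <<'E'
from h import *
delta(*place(0))
al=np.radians(SA);M=np.array([[np.cos(al),np.sin(al)],[-np.sin(al),np.cos(al)]])
im,d=snap("scene");P=cloud("scene",d);g=cv2.cvtColor(im,cv2.COLOR_RGB2GRAY)
S=np.concatenate([(P[...,:2]-POCK[:2])@M.T,P[...,2:]],-1)*1000
t=S[(abs(S[...,0])<40)&(abs(S[...,1])<21)&(abs(S[...,2]-57)<7)&(g>120)]
for i in range(5):
    A=np.c_[t[:,0],t[:,1],np.ones(len(t))];c=np.linalg.lstsq(A,t[:,2],rcond=None)[0];res=t[:,2]-A@c;t=t[abs(res)<max(2.5*np.median(abs(res)),1.)]
print(len(t),np.degrees(np.arctan(c[:2])),c[2],t[:,0].max())
E
```

```text
time: 11.55
position: [0.5683, 0.2094, 0.0362]
eef_rot: [0.217, -0.07, 0.974, 0.017]
contact_force: [-13.1, -3.8, 18.1]
opening: 0.0488
finger_force: 43.5
shift cm [0.03 0.09 0.07] turn [ 0.     0.002 -0.005] deg 0.3
240 [ 0.52869014 -0.00677791] 56.68228673301108 35.99933190922276
```

Contact came at the right height: 18 N up, flange top 56.7 mm. Releasing.

```bash
python3 -m creep '[[-0.02,0,-0.05,0,0,0,4.5],[-0.02,0,-0.05,0,0,0,5],[-0.02,0,-0.05,0,0,0,5.5],[-0.02,0,-0.05,0,0,0,6],[-0.02,0,-0.05,0,0,0,6.5],[-0.02,0,-0.05,0,0,0,7],[-0.02,0,-0.05,0,0,0,7.5],[-0.02,0,-0.05,0,0,0,7.5],[-0.02,0,-0.05,0,0,0,7.5],[-0.02,0,-0.05,0,0,0,7.5]]'; python3 -m creep '[[0,0,-1,0,0,0,7.5],[0,0,-2,0,0,0,7.5],[0,0,-3,0,0,0,7.5],[0,0,-4.5,0,0,0,7.5],[0,0,-6,0,0,0,7.5],[0,0,-8,0,0,0,7.5],[0,0,-10,0,0,0,7.5],[0,0,-13,0,0,0,7.5],[0,0,-16,0,0,0,7.5],[0,0,-16,0,0,0,7.5]]'
python3 - <<'E'
from h import *
print(r.read_state()['joint_pos'].round(2))
al=np.radians(SA);M=np.array([[np.cos(al),np.sin(al)],[-np.sin(al),np.cos(al)]])
a=[]
for n,b in(("scene",(260,195,80,60)),("top",(160,115,80,60))):
    im,d=snap(n);x,y,w,h=b;a.append(cv2.resize(im[y:y+h,x:x+w,::-1],(400,300),interpolation=cv2.INTER_CUBIC))
    P=cloud(n,d);hsv=cv2.cvtColor(im,cv2.COLOR_RGB2HSV);g=hsv[...,2]
    S=np.concatenate([(P[...,:2]-POCK[:2])@M.T,P[...,2:]],-1)*1000
    t=S[(abs(S[...,0])<40)&(abs(S[...,1])<28)&(abs(S[...,2]-57)<7)&(g>110)]
    for i in range(5):
        A=np.c_[t[:,0],t[:,1],np.ones(len(t))];c=np.linalg.lstsq(A,t[:,2],rcond=None)[0];res=t[:,2]-A@c;t=t[abs(res)<max(3*np.median(abs(res)),1.)]
    print(n,len(t),np.degrees(np.arctan(c[:2])),c[2],t.min(0),t.max(0))
    red=(abs(S[...,0]-52)<25)&(abs(S[...,1]-22)<25)&((hsv[...,0]<8)|(hsv[...,0]>172))&(hsv[...,1]>130)
    tt=red&(S[...,2]>82);print(' knob top',S[tt].mean(0),S[red].mean(0),tt.sum())
    m=(abs(S[...,2]-60.5)<3)&(abs(S[...,0]-50)<25)&(abs(S[...,1]-12)<24)&~red;q=S[m][:,:2].astype(np.float32)
    if len(q)>5: print(' arm',cv2.minAreaRect(q))
cv2.imwrite('pics/p2.png',np.hstack(a))
E
```

```text
time: 12.6
position: [0.5681, 0.2094, 0.0357]
eef_rot: [0.216, -0.07, 0.974, 0.017]
contact_force: [-0.1, 1.5, 0.4]
opening: 0.075
finger_force: 0.0
time: 13.6
position: [0.5013, 0.1997, 0.1857]
eef_rot: [0.219, -0.07, 0.973, 0.018]
contact_force: [0.8, 0.2, -0.4]
opening: 0.0748
finger_force: 0.0
[ 0.27 -0.17  1.91 -0.06  0.96 -1.42]
scene 397 [-0.18270514 -0.25481464] 56.62731180925919 [-36.69352147 -25.05779676  51.28430506] [35.24526553 25.23463227 61.85245945]
 knob top [56.08593972 23.70185446 87.22732777] [56.08593972 23.70185446 87.22732777] 14
 arm ((43.959083557128906, 10.206253051757812), (43.322845458984375, 35.73735046386719), 17.14101219177246)
top 442 [0.00318826 0.07539143] 55.30562360377068 [-36.82417844 -25.39595618  52.38860224] [33.58626715 25.05342759 58.21335367]
 knob top [51.78035823 21.95580816 85.40550586] [51.78035823 21.95580816 85.40550586] 14
 arm ((41.36103057861328, 10.224945068359375), (45.29981231689453, 29.918485641479492), 88.11538696289062)
```

View pics/p2.png

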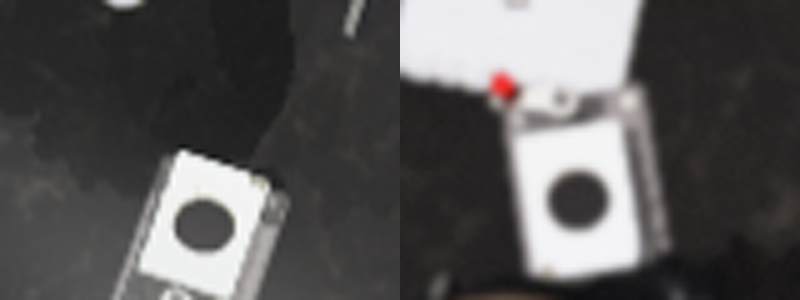

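The scene crop shows the carrier lying flat with its well up (well at (205,226)). Its tilt is under 0.3° and its top is at about 56 mm, so it is seated. Next is the clip. The knob is at stage (54, 22) mm, so the clip stands at about 1.84 rad.

```bash
cat >> h.py <<'E'
def knob(phi,z,rad=.024,piv=(.048,0.)):  # phi deg in stage frame
    a=np.radians(SA);f=np.radians(phi);x=piv[0]+rad*np.cos(f);y=piv[1]+rad*np.sin(f)
    p=[POCK[0]+x*np.cos(a)-y*np.sin(a),POCK[1]+x*np.sin(a)+y*np.cos(a),z]
    yw=np.radians(SA+phi-90);yv=np.array([np.cos(yw),np.sin(yw),0]);zv=np.array([0,0,-1.]);return np.array(p),np.c_[np.cross(yv,zv),yv,zv]
E
python3 - <<'E'
from h import *
p,Rt=knob(74.4,.13);print(p);delta(p,Rt)
E
```

```text
[0.6084392  0.23971082 0.13      ]
shift cm [-7.94  2.44  9.46] turn [0.404 0.304 1.804] deg 107.4
```

```bash
python3 -m creep '[[-0.57,0.17,0.5,0.029,0.022,0.129,5],[-1.13,0.35,1,0.058,0.043,0.258,5],[-1.7,0.52,1.5,0.087,0.065,0.387,5],[-2.27,0.7,2,0.116,0.087,0.516,5],[-2.83,0.87,2.5,0.144,0.108,0.644,5],[-3.4,1.05,3,0.173,0.13,0.773,5],[-3.97,1.22,3.5,0.202,0.152,0.902,5],[-4.54,1.39,4,0.231,0.174,1.031,5],[-5.1,1.57,4.5,0.26,0.195,1.16,5],[-5.67,1.74,5,0.289,0.217,1.289,5]]'
python3 - <<'E'
from h import *
print(r.read_state()['joint_pos'].round(2));p,Rt=knob(74.4,.13);delta(p,Rt)
E
```

```text
time: 14.7
position: [0.5705, 0.2271, 0.1579]
eef_rot: [0.069, 0.557, 0.828, 0.004]
contact_force: [-0.3, -0.3, 0.4]
opening: 0.0502
finger_force: 0.0
[ 0.31  0.21  1.52 -0.11  1.32 -0.06]
shift cm [0.06 3.74 3.13] turn [0.111 0.087 0.51 ] deg 30.3
```

```bash
python3 -m creep '[[0,0.9,0.8,0.028,0.022,0.128,5],[0,1.9,1.6,0.055,0.044,0.255,5],[0,2.8,2.4,0.083,0.065,0.383,5],[0.06,3.74,3.13,0.111,0.087,0.51,5],[0.06,3.74,3.13,0.111,0.087,0.51,5],[0.06,3.74,3.13,0.111,0.087,0.51,5],[0.06,3.74,3.13,0.111,0.087,0.51,5],[0.06,3.74,3.13,0.111,0.087,0.51,5],[0.06,3.74,3.13,0.111,0.087,0.51,5],[0.06,3.74,3.13,0.111,0.087,0.51,5]]'
python3 - <<'E'
from h import *
p,Rt=knob(74.4,.069);delta(p,Rt)
a=[]
for n,b in(("scene",(260,195,80,60)),("top",(140,95,80,60))):
    im,d=snap(n);x,y,w,h=b;a.append(cv2.resize(im[y:y+h,x:x+w,::-1],(400,300),interpolation=cv2.INTER_CUBIC))
cv2.imwrite('pics/k1.png',np.hstack(a))
E
```

```text
time: 15.7
position: [0.6083, 0.2398, 0.132]
eef_rot: [0.001, 0.747, 0.664, 0.001]
contact_force: [0.1, 0.0, 0.1]
opening: 0.05
finger_force: 0.0
shift cm [-0.01 -0.    6.3 ] turn [0.003 0.    0.006] deg 0.4
```

View pics/k1.png

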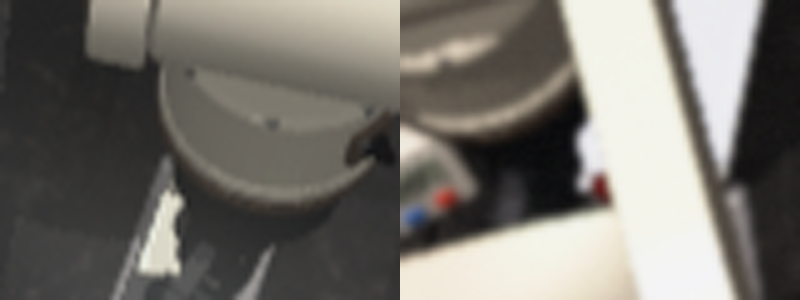

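The arm hides the knob from both cameras (only a sliver of red at (600,187)), but the 50 mm opening leaves ±19 mm of room. I'll descend, close lightly to feel the knob, then ease the grip.

```bash
python3 -m creep '[[0,0,1,0,0,0,5],[0,0,2,0,0,0,5],[0,0,3,0,0,0,5],[0,0,4,0,0,0,5],[0,0,5,0,0,0,5],[0,0,5.8,0,0,0,5],[0,0,6.3,0,0,0,5],[0,0,6.3,0,0,0,5],[0,0,6.3,0,0,0,5],[0,0,6.3,0,0,0,5]]' 20;  python3 -m creep '[[0,0,0,0,0,0,4],[0,0,0,0,0,0,3],[0,0,0,0,0,0,2],[0,0,0,0,0,0,1.5],[0,0,0,0,0,0,1],[0,0,0,0,0,0,1],[0,0,0,0,0,0,1],[0,0,0,0,0,0,1],[0,0,0,0,0,0,1],[0,0,0,0,0,0,1]]' 20
```

```text
time: 16.8
position: [0.6089, 0.2398, 0.0692]
eef_rot: [0.001, 0.748, 0.664, 0.001]
contact_force: [0.7, -0.8, 0.3]
opening: 0.0499
finger_force: 0.0
time: 17.8
position: [0.6087, 0.2398, 0.0687]
eef_rot: [0.001, 0.748, 0.664, 0.001]
contact_force: [1.3, 1.8, 1.4]
opening: 0.011
finger_force: 19.5
```

Run:
```python
from h import *
p0,R0=knob(74.4,.069)
for lo in(74.4,126.9):
    f=knob(lo,.069)
    for phi in np.arange(lo,lo+61,7.5)[1:]:
        p,Rt=knob(phi,.069);print(phi.round(1),((f[1].T@(p-f[0]))*100).round(2),R.from_matrix(f[1].T@Rt).as_rotvec().round(3))
```

```text
81.9 [-0.02 -0.31  0.  ] [ 0.     0.    -0.131]
89.4 [-0.08 -0.62  0.  ] [ 0.     0.    -0.262]
96.9 [-0.18 -0.92  0.  ] [ 0.     0.    -0.393]
104.4 [-0.32 -1.2   0.  ] [ 0.     0.    -0.524]
111.9 [-0.5  -1.46  0.  ] [ 0.     0.    -0.654]
119.4 [-0.7 -1.7  0. ] [ 0.     0.    -0.785]
126.9 [-0.94 -1.9   0.  ] [ 0.     0.    -0.916]
134.4 [-1.2  -2.08  0.  ] [ 0.     0.    -1.047]
134.4 [-0.02 -0.31  0.  ] [ 0.     0.    -0.131]
141.9 [-0.08 -0.62  0.  ] [ 0.     0.    -0.262]
149.4 [-0.18 -0.92  0.  ] [ 0.     0.    -0.393]
156.9 [-0.32 -1.2   0.  ] [ 0.     0.    -0.524]
164.4 [-0.5  -1.46  0.  ] [ 0.     0.    -0.654]
171.9 [-0.7 -1.7  0. ] [ 0.     0.    -0.785]
179.4 [-0.94 -1.9   0.  ] [ 0.     0.    -0.916]
186.9 [-1.2  -2.08  0.  ] [ 0.     0.    -1.047]
```

```bash
python3 -m creep '[[0,0,0,0,0,0,1.4],[0,0,0,0,0,0,1.4],[-0.02,-0.31,0,0,0,-0.131,1.4],[-0.08,-0.62,0,0,0,-0.262,1.4],[-0.18,-0.92,0,0,0,-0.393,1.4],[-0.32,-1.2,0,0,0,-0.524,1.4],[-0.5,-1.46,0,0,0,-0.654,1.4],[-0.7,-1.7,0,0,0,-0.785,1.4],[-0.94,-1.9,0,0,0,-0.916,1.4],[-0.94,-1.9,0,0,0,-0.916,1.4]]'
python3 - <<'E'
from h import *
delta(*knob(126.9,.069))
E
```

```text
time: 18.8
position: [0.5884, 0.2324, 0.0685]
eef_rot: [0.001, 0.376, 0.927, 0.0]
contact_force: [-0.7, 0.1, 0.3]
opening: 0.0138
finger_force: 0.0
shift cm [ 0.03  0.02 -0.05] turn [0.001 0.002 0.007] deg 0.4
```

```bash
python3 -m creep '[[-0.02,-0.31,0,0,0,-0.131,1.4],[-0.08,-0.62,0,0,0,-0.262,1.4],[-0.18,-0.92,0,0,0,-0.393,1.4],[-0.32,-1.2,0,0,0,-0.524,1.4],[-0.5,-1.46,0,0,0,-0.654,1.4],[-0.7,-1.7,0,0,0,-0.785,1.4],[-0.94,-1.9,0,0,0,-0.916,1.4],[-0.94,-1.9,0,0,0,-0.916,1.4],[-0.94,-1.9,0,0,0,-0.916,1.4],[-0.94,-1.9,0,0,0,-0.916,1.4]]'
python3 - <<'E'
from h import *
delta(*knob(180,.069))
E
```

```text
time: 19.8
position: [0.5821, 0.2125, 0.0685]
eef_rot: [0.001, -0.069, 0.998, -0.0]
contact_force: [-0.0, 0.2, -0.2]
opening: 0.0139
finger_force: 0.0
shift cm [ 0.04 -0.01 -0.05] turn [-0.001  0.002 -0.01 ] deg 0.6
```

Not at the stop yet. I'll push on along -y (tool -y) in small steps and watch the force.

```bash
python3 -m creep '[[0,-0.03,0,0,0,0,1.4],[0,-0.06,0,0,0,0,1.4],[0,-0.09,0,0,0,0,1.4],[0,-0.12,0,0,0,0,1.4],[0,-0.15,0,0,0,0,1.4],[0,-0.18,0,0,0,0,1.4],[0,-0.2,0,0,0,0,1.4],[0,-0.2,0,0,0,0,1.4],[0,-0.2,0,0,0,0,1.4],[0,-0.2,0,0,0,0,1.4]]'
```

```text
time: 20.8
position: [0.5823, 0.2105, 0.0685]
eef_rot: [0.001, -0.071, 0.997, -0.0]
contact_force: [-1.7, 1.5, 0.3]
opening: 0.0142
finger_force: 0.8
```

```bash
python3 -m creep '[[0,-0.02,0,0,0,0,1.4],[0,-0.04,0,0,0,0,1.4],[0,-0.06,0,0,0,0,1.4],[0,-0.08,0,0,0,0,1.4],[0,-0.1,0,0,0,0,1.4],[0,-0.12,0,0,0,0,1.4],[0,-0.14,0,0,0,0,1.4],[0,-0.15,0,0,0,0,1.4],[0,-0.15,0,0,0,0,1.4],[0,-0.15,0,0,0,0,1.4]]'
```

```text
time: 21.8
position: [0.5824, 0.2099, 0.0686]
eef_rot: [0.001, -0.071, 0.997, 0.0]
contact_force: [-2.5, 9.9, -0.6]
opening: 0.0143
finger_force: 5.4
```

The force rose to 10 N against 1.3 N of friction, so the clip is at its stop. Backing off, opening and lifting away.

```bash
python3 -m creep '[[0,0.12,0,0,0,0,1.8],[0,0.12,0,0,0,0,2.4],[0,0.12,0,0,0,0,2.4],[0,0.12,0,0,0,0,2.4],[0,0.12,-0.8,0,0,0,2.4],[0,0.12,-2,0,0,0,2.4],[0,0.12,-4,0,0,0,2.4],[0,0.12,-7,0,0,0,2.4],[0,0.12,-10,0,0,0,2.4],[0,0.12,-12,0,0,0,2.4]]';  python3 -m creep '[[3,0,-1,0,0,0,2.4],[6,0,-2,0,0,0,2.4],[9,0,-3,0,0,0,2.4],[12,0,-4,0,0,0,2.4],[15,0,-5,0,0,0,2.4],[18,0,-6,0,0,0,2.4],[20,0,-6,0,0,0,2.4],[20,0,-6,0,0,0,2.4],[20,0,-6,0,0,0,2.4],[20,0,-6,0,0,0,2.4]]'
python3 - <<'E'
from h import *
al=np.radians(SA);M=np.array([[np.cos(al),np.sin(al)],[-np.sin(al),np.cos(al)]])
a=[]
for n,b in(("scene",(260,195,80,60)),("top",(140,105,80,60))):
    im,d=snap(n);x,y,w,h=b;a.append(cv2.resize(im[y:y+h,x:x+w,::-1],(400,300),interpolation=cv2.INTER_CUBIC))
    P=cloud(n,d);hsv=cv2.cvtColor(im,cv2.COLOR_RGB2HSV)
    S=np.concatenate([(P[...,:2]-POCK[:2])@M.T,P[...,2:]],-1)*1000
    red=(abs(S[...,0]-26)<25)&(abs(S[...,1])<25)&((hsv[...,0]<8)|(hsv[...,0]>172))&(hsv[...,1]>130)
    print(n,'knob',S[red].mean(0),red.sum())
    t=S[(abs(S[...,0]+12)<21)&(abs(S[...,1])<23)&(abs(S[...,2]-57)<7)&(hsv[...,2]>110)]
    A=np.c_[t[:,0],t[:,1],np.ones(len(t))];c=np.linalg.lstsq(A,t[:,2],rcond=None)[0];print(len(t),np.degrees(np.arctan(c[:2])),c[2])
cv2.imwrite('pics/k2.png',np.hstack(a))
E
```

```text
time: 22.8
position: [0.5825, 0.2103, 0.1922]
eef_rot: [0.003, -0.071, 0.997, -0.0]
contact_force: [-0.7, -0.9, 0.0]
opening: 0.0243
finger_force: 0.0
time: 23.8
position: [0.3845, 0.1818, 0.2484]
eef_rot: [0.002, -0.071, 0.997, -0.0]
contact_force: [-0.2, -0.1, 0.3]
opening: 0.0237
finger_force: 0.0
scene knob [24.81653128  0.64890044 86.55125774] 17
189 [-1.82788523  0.62075086] 55.88095786729023
top knob [21.72390632 -1.97407398 85.4968707 ] 15
34 [-3.40033758 -0.34104812] 55.20417054919155
```

View pics/k2.png

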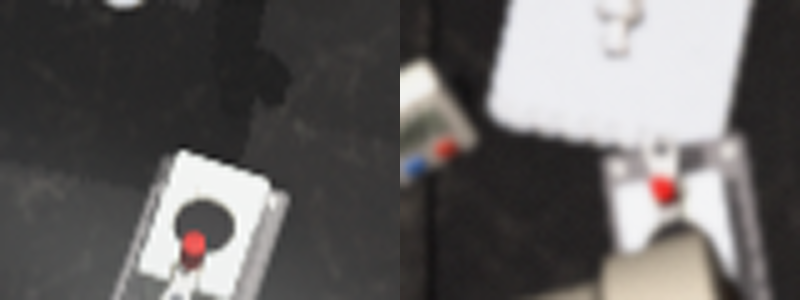

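The scene crop shows the carrier flat and the clip arm along the stage's axis over its end, with the knob at (193,243). That puts the knob at stage (23, -0.7) mm, against (24, 0) for closed. Handing in.

```bash
python3 -c "
from h import *
print(r.job_done())"
```

```text
the job is handed in; nothing more can be done
None
```

The carrier is seated flat in the pocket with its well up, the clip is closed to its stop over the carrier's end, and the job was handed in at about 24 s with the robot clear.

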